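# Feel for the release notch of a tray clamp and press the key in it

## Robot

A 6-joint arm with a two-finger parallel gripper is mounted at the origin on a cart in front of the work surface, level with it; the furniture and walls round the work are solid. World frame = base frame: x ahead of the robot, y to its left, z up, the work surface at z = 0. Lengths are in m, angles in rad, forces in N, time in s.
With the tool pointing down it reaches from about 0.325 to 0.85 m from the base axis. Payload 4.4 kg.
Tool frame: the origin (TCP) lies at the very end of the fingers, on their centre line; the grasp point (between the pads) lies manip.pinch_z behind it (manip.pinch_z is the distance from the TCP to the grasp point, in m); z points along the fingers, y is the line along which they close (so a half turn about z gives the same grasp; the last joint's range is limited). The gripper opens to 94 mm and grips with 3 to 60 N. Pads are 16 mm wide; open, the fingers measure 119 mm over their backs; the gripper's body (75 mm by 177 mm) begins 78 mm behind the grasp point.
Start: joints at [1.107, 0.207, 1.542, -0, 1.393, -0.15], TCP at [0.177, 0.547, 0.205] pointing down, gripper open.
Joint ranges: [-2.73, 2.73], [-0.86, 2.22], [0.23, 2.46], [-1.11, 4.25], [0.08, 2.63], [-2.82, 2.82]. Speed limits (rad/s): [2.79, 2.79, 3.14, 3.14, 3.14, 3.14].

## Interface

Orientations are given as a unit quaternion [w, x, y, z].
In Python, from plant import get_state, imaging, order, manip gives the robot as it stands.
- The arm moves only by the tool arm_command, never from a script. Its argument "commands" is a list that holds one entry, the list of rows, each a list of 4 numbers: the shift along the tool's x, y, z in cm, then the turn about the tool's z in rad. A call has 1 to 8 rows; each row shifts and turns the commanded pose from where the row before left it, along the tool's axes as they then stand; what a row does not reach is not made up. A row lasts 1/12 s, in which the tool goes at most 41.7 mm and 7.16 degrees, less where a joint would pass 70% of its speed; a pose out of reach is approached as far as the arm can. A call is refused whole if a number of a shift passes 4.17 or a number of a turn 0.125, either way. A call with a gripper value outside its range is refused whole. "claw" is the opening in per cent of the stroke, from 0 (shut) to 100 (fully open), set as the call begins (left out, the last holds). The fingers move at their own pace and stop on an object; "force" is the grip in N (left out, the last holds). Time passes only in rows, so rows that do not move let the fingers close. It gives the time, the measured TCP pose, the force, the opening and the grip force at its end, in the units of the state.
- get_state(): the state, without advancing time (a new reading comes with each control period).
- imaging.capture(name): name is "side" or "top" or "wrist"; returns (picture, depth): 480x640x3 uint8, red, green, blue; 480x640 float32, m along the optical axis (not along the pixel's ray), 0 where there is no reading.
- imaging.camera_params(name): a dict with "fov_y" (degrees; the focal length in pixels is half the picture's height over the tangent of half this angle, whatever the lens; pixels are square), "cx", "cy" (the principal point, pixels), "R" (3x3) and "t" (3): a world point X has camera coordinates R X + t; the wrist camera has in their place "T_tool_cam" (4x4, takes a point from camera to tool coordinates, whose origin is the TCP and whose axes are the flange's). Camera axes: x right, y down, z forward; pixel columns grow to the right and rows downward; lengths in m; the calibration is good to about 2 mm. A picture is of the moment at which its call begins: read the wrist's pose just before it. camera_params takes no time and is no camera call.
- order.close_job(): hands the job in; it is judged then, once.
Trained networks look in the newest picture that a camera, given by its name, has taken for a name from the list of things; names that differ only in an ending like _2 or _b are one class to them, and where a whole thing is asked for, a point or a joint stands for the part that bears it (a point fixed in the world has none). Each returns a list of dicts, best first, with "score" (0 to 1); they miss things now and then, are a little off and sometimes report something else, mostly with a low value. They report only what shows in the picture. A call takes as long as a camera call.
- imaging.trace(query, camera): "pixels" (480x640 bool, what is visible of it).
- imaging.pinpoint(query, camera): "centre" ([x, y, z] in m, in world coordinates, good to about 4 mm: a listed point, or the origin of a listed thing).
The state is a dict: "time_s": time; "q": joint angles; "qd": joint speeds; "joint_efforts": joint torques, N m; "ee_pos": TCP position; "eef_rot": TCP orientation; "contact_force": force on the tool from outside, world axes, zero at the start; "ft_torque": the same for the moment, N m; "gripper_width": opening from 0.0 (shut) to 1.0 (fully open); "grip_force": force on a finger pad.
Only numpy, scipy, OpenCV 4.12 (cv2) and the standard library are available. Lean on these libraries where they do the work, as an engineer would, in place of code of your own. Each camera call takes 0.05 s, during which the arm holds its last target. There are 200 camera calls.

## Task

A component tray is locked in the bench clamp and has to be freed. Run a closed fingertip along the far edge of the clamp, the upright dark strip between the two grey end housings on the side away from you, until you find the notch in it, then press the key inside the notch fully home so that the two steel clamp dogs draw back. Use fingertips only: do not push the dogs themselves, leave the tray and what stands on it where they are, and do not pick up, shove or knock over anything.

Things in the scene. Friction and masses are not known exactly. Their poses are not given: they have to be found in the camera images.
- clamp: Tray clamp fixed to the bench. Origin on the bench surface; x from its open front (robot's side) to its far edge, y along that edge. Base plate x -150 to 2 mm, y -183 to 183, 8 mm thick, lips to 18 mm. Two grey end housings x 0 to 40, y 92 to 183 and -183 to -92, 48 mm high. Between them a dark upright steel strip, x 2 to 38, 44 mm high; bare bench beyond it.
- edge_mid (a point): On the strip's plain far face, half-way between the housings, 22 mm above the bench; axes as the clamp's, +x out of the face. The face runs y = -92 to 92 mm. Its notch, open to the top and far side, is 46 mm wide, centred anywhere in y = -45 to 45 mm (not reported); the outer 24 mm at each end is always plain. The housings stand 2 mm proud of the face.
- key (a joint): Travel in m of the release key in the notch: 0 out, 0.009 home. Pushed from the far side towards the robot (-x of the clamp); about 5 N moves it, no spring, it stays where left. Its flat upright end, 41 mm wide, 7 to 39 mm above the bench, starts 11 mm behind the strip's far face; below it the notch has a floor 5 mm high.
- dogs: The two flat steel clamp dogs (each 26 x 40 x 8 mm, undersides 21 mm above the bench) that stick out of the housings over the tray's rear edge at y = 130 and -130 mm of the clamp; origin midway between them. They draw back 12 mm into the housings as the key goes home.
- tray: Loose flat grey component tray, 136 x 324 x 10 mm, lying on the clamp's base plate, long side along the clamp's y; origin at the centre of its underside.
- carrier: Loose pack of black plastic carriers, 52 x 118 x 50 mm, standing on the tray (top 68 mm above the bench). Leave it. Origin at the centre of its underside.
- jar: Loose paste jar, diameter 61 mm, 53 mm high, standing on the tray (top 71 mm above the bench). Leave it. Origin at the centre of its underside.
- pump: Solvent pump bottle, diameter 66 mm, 128 mm high, standing left of the clamp. Leave it. Origin at the centre of its underside.
- flux: Small dropper bottle, diameter 38 mm, 109 mm high, on the bench left of the clamp. Leave it. Origin at the centre of its underside.
- cutters: Side cutters, 131 mm long, 11 mm high, lying on the bench right of the clamp. Leave them. Origin at the centre of the underside.
- driver: Screwdriver, 191 mm long, 30 mm high, lying on the bench at the left. Leave it. Origin at the centre of the underside.

How it is judged:
By the outcome, as a careful person would: the job done as asked, in the order asked, and still so for the second after the job is handed in, with the robot touching nothing.
It also fails if it takes over 48 s, if anything falls off the work surface, if the arm or the gripper's body presses on something with over 40 N, if the wrist force passes 120 N, or if a joint passes its speed limit or range.

## Working session

There is one attempt and no reset: what is moved stays moved. The work goes in short steps, Python scripts to look and compute and a tool call to move; the robot and the scene stay as the last step left them, time stands still between calls to the robot, and variables do not carry over. Pictures are saved under pics/ and viewed, at most 10 in all, crops included, and the job is handed in when it is done.

Besides the shell and the picture viewer there is one more tool, called after "Call:" in YAML: its name, and indented under it one key for each argument. arm_command: Moves the arm, as the interface text tells. Its arguments: {"type":"object","properties":{"commands":{"type":"array","items":{"type":"array","items":{"type":"array","items":{"type":"number"}}}},"claw":{"type":"number"},"force":{"type":"number"}},"required":["commands"]}

```bash
mkdir -p pics; cat > h.py <<'E'
import numpy as np, cv2
from plant import get_state, imaging, order, manip
from scipy.spatial.transform import Rotation as Ro
def cam(n):
    p=imaging.camera_params(n); f=240/np.tan(np.radians(p["fov_y"])/2); return p,f
def world(n,depth):
    p,f=cam(n); v,u=np.mgrid[0:480,0:640]
    P=np.stack([(u-p["cx"])/f*depth,(v-p["cy"])/f*depth,depth],-1)
    return (P-np.array(p["t"]))@np.array(p["R"])
E
python3 - <<'E'
from h import *
s=get_state(); print(s["time_s"],s["ee_pos"],s["eef_rot"],s["contact_force"],manip.pinch_z)
for n in ("top","side"):
    im,d=imaging.capture(n); cv2.imwrite(f"pics/{n}0.png",im[...,::-1]); np.save(f"{n}d.npy",d)
    for q in ("clamp","edge_mid","dogs","key","tray","pump","flux","carrier","jar"):
        r=imaging.pinpoint(q,n)[:2]; print(n,q,[(np.round(x["centre"],3),round(x["score"],2)) for x in r])
print(get_state()["time_s"])
E
```

```text
0.0 [0.17714917 0.54617204 0.20428937] [-3.45647143e-04  1.56253847e-01  9.87716263e-01 -1.09488433e-03] [-0.08206406  0.43300269 -0.20306805] 0.0188
top clamp [(array([ 0.505,  0.046, -0.004]), 0.67)]
top edge_mid [(array([0.545, 0.037, 0.018]), 0.94)]
top dogs []Traceback (most recent call last):
  File "<stdin>", line 6, in <module>
ValueError: it knows: carrier, clamp, cutters, dogs, driver, edge_mid, flux, jar, pump, tray
```

View pics/top0.png

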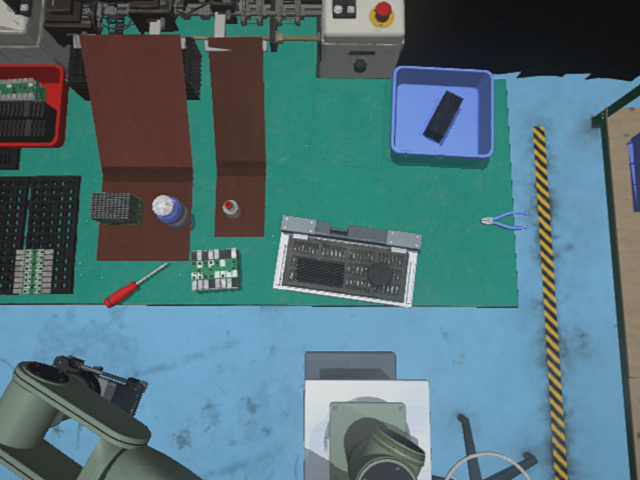

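The top view shows the clamp at pixels (275–422, 215–305), with its far strip running from (310,222) to (392,240). The pump and flux are further left, and there is clear bench behind the strip. Next I'll measure the strip edge.

```bash
python3 - <<'E'
from h import *
for n in ("top","side"):
    im,d=imaging.capture(n); cv2.imwrite(f"pics/{n}1.png",im[...,::-1]); np.save(f"{n}d.npy",d)
    for q in ("clamp","edge_mid","dogs","tray"):
        r=imaging.pinpoint(q,n)[:2]; print(n,q,[(np.round(x["centre"],3),round(x["score"],2)) for x in r])
    W=world(n,d)
    m=(W[...,2]>.035)&(W[...,2]<.056)&(d>0)&(W[...,0]>.46)&(W[...,0]<.62)&(abs(W[...,1]-.04)<.25)
    P=W[m]; print(n,len(P),P.min(0).round(3),P.max(0).round(3))
    r=cv2.minAreaRect((P[:,:2]*1000).astype(np.float32)); print(r)
    b=(W[...,2]<.03)&(d>0)&(W[...,0]>.58)&(W[...,0]<.65)&(abs(W[...,1]-.0)<.1); print("bench z",np.median(W[b][:,2]))
    if n=="top":
        cv2.imwrite("pics/topcrop.png",cv2.resize(im[205:315,265:430,::-1],None,fx=4.8,fy=4.8,interpolation=cv2.INTER_CUBIC))
    np.save(n+"W.npy",W)
print(get_state()["time_s"])
E
```

```text
top clamp [(array([ 0.505,  0.046, -0.002]), 0.61)]
top edge_mid [(array([0.546, 0.037, 0.021]), 0.97), (array([ 0.416, -0.027,  0.015]), 0.66)]
top dogs []
top tray [(array([0.435, 0.051, 0.009]), 0.78)]
top 1955 [ 0.483 -0.138  0.035] [0.57  0.227 0.055]
((521.413330078125, 45.428436279296875), (366.530029296875, 52.47191619873047), 82.26958465576172)
bench z -0.00026700381162753913
side clamp [(array([0.508, 0.047, 0.003]), 0.72), (array([ 0.418, -0.03 ,  0.018]), 0.61)]
side edge_mid [(array([0.548, 0.04 , 0.023]), 0.68), (array([0.423, 0.123, 0.018]), 0.51)]
side dogs []
side tray [(array([0.432, 0.058, 0.007]), 0.58)]
side 1178 [ 0.48  -0.143  0.035] [0.567 0.227 0.056]
((520.1644287109375, 43.86393737792969), (374.6542663574219, 52.28990936279297), 82.30720520019531)
bench z 0.0010354486118133075
0.7
```

View pics/topcrop.png

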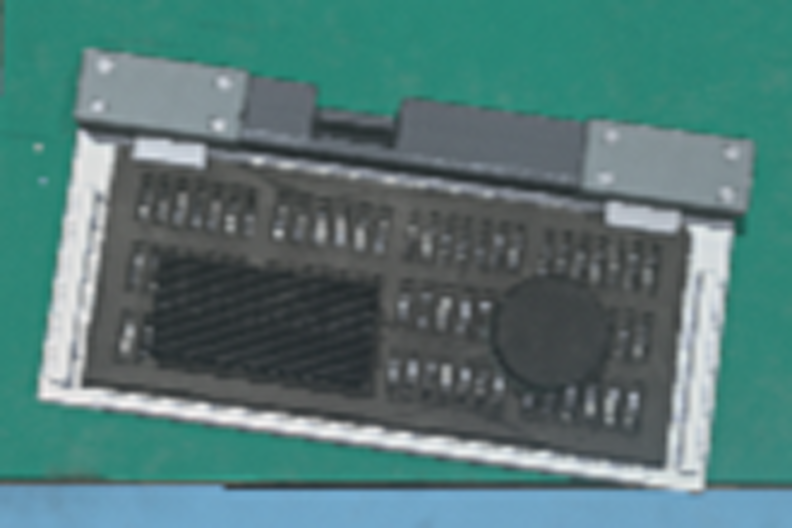

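View pics/side1.png

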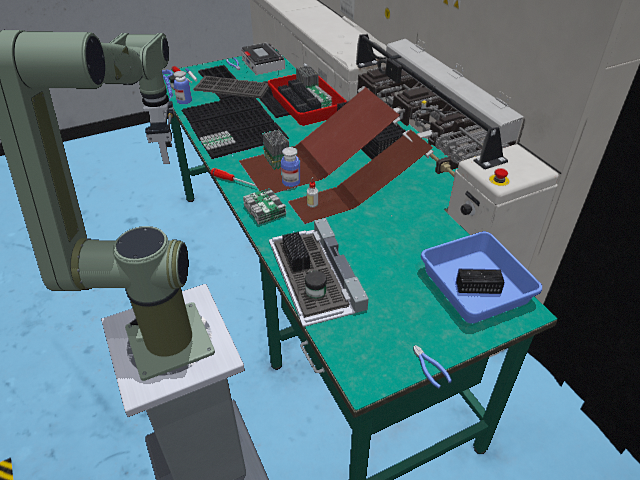

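The crop shows a dark recess at crop x 315–400, between the strip's ends at 243 and 590. That puts the notch at y_c of about +9 to +54 mm, centred near +31. The side view shows free bench behind the strip.

Pose estimate: yaw −7.7°, edge_mid about (0.546, 0.039). I'll close the gripper, align it with the clamp, and travel high to a point behind the plain part of the face.

Call:
arm_command:
  commands:
    - [[0,0,0,-0.09],[0,0,0,-0.09],[-1.9,-2.1,0,0],[-1.9,-2.1,0,0],[-1.9,-2.1,0,0],[-1.9,-2.1,0,0],[-1.9,-2.1,0,0],[-1.9,-2.1,0,0]]
  claw: 0
  force: 30

```text
time_s: 1.37
ee_pos: [0.2742, 0.4058, 0.2056]
eef_rot: [0.0, 0.067, 0.998, 0.0]
contact_force: [-0.4, 0.8, 0.8]
gripper_width: 0.468
grip_force: 0.0
```

Call:
arm_command:
  commands:
    - [[-1.9,-2.1,0,0],[-1.9,-2.1,0,0],[-1.9,-2.1,0,0],[-1.9,-2.1,0,0],[-1.9,-2.1,0,0],[-1.9,-2.1,0,0],[-1.9,-2.1,0,0],[-1.9,-2.1,0,0]]

```text
time_s: 2.03
ee_pos: [0.4026, 0.2189, 0.2057]
eef_rot: [0.0, 0.067, 0.998, 0.0]
contact_force: [-0.7, 0.7, -0.8]
gripper_width: 0.005
grip_force: 0.0
```

Call:
arm_command:
  commands:
    - [[-1.9,-2.1,0,0],[-1.9,-2.1,0,0],[-1.9,-2.1,0,0],[-1.9,-2.1,0,0],[-1.9,-2.1,0,0],[-1.9,-2.1,0,0],[-1.9,-2.1,0,0],[0,0,0,0]]

```text
time_s: 2.7
ee_pos: [0.5167, 0.0527, 0.2057]
eef_rot: [0.001, 0.069, 0.998, -0.001]
contact_force: [-0.1, -0.8, -0.9]
gripper_width: 0.008
grip_force: 0.0
```

Call:
arm_command:
  commands:
    - [[-2.0,-2.0,0,0],[-2.0,-2.0,0,0],[-2.0,-2.0,0,0],[0,0,3,0],[0,0,3,0],[0,0,2,0],[0,0,0,0],[0,0,0,0]]

```text
time_s: 3.37
ee_pos: [0.5643, -0.0102, 0.1244]
eef_rot: [-0.002, 0.067, 0.998, 0.0]
contact_force: [0.4, 0.3, 0.4]
gripper_width: 0.0
grip_force: 0.0
```

```bash
python3 - <<'E'
from h import *
s=get_state(); im,d=imaging.capture("wrist"); cv2.imwrite("pics/w1.png",im[...,::-1])
p,f=cam("wrist"); T=np.array(p["T_tool_cam"]); R=Ro.from_quat(np.roll(s["eef_rot"],-1)).as_matrix()
v,u=np.mgrid[0:480,0:640]; P=np.stack([(u-p["cx"])/f*d,(v-p["cy"])/f*d,d],-1)
W=(P@T[:3,:3].T+T[:3,3])@R.T+s["ee_pos"]
th=-np.radians(7.73); ex=np.array([np.cos(th),np.sin(th)]); ey=np.array([-np.sin(th),np.cos(th)])
r=W[...,:2]-[.546,.039]; xc=r@ex*1e3; yc=r@ey*1e3; z=W[...,2]*1e3
print(s["ee_pos"],"tip xc,yc",(np.array(s["ee_pos"])[:2]-[.546,.039])@ex,(np.array(s["ee_pos"])[:2]-[.546,.039])@ey)
m=(d>0)&(z>34)&(z<52)&(abs(xc)<25)
for a in range(-180,181,12):
    k=m&(abs(yc-a)<6)
    if k.sum()>20: print(a,k.sum(),"far edge",np.percentile(xc[k],98).round(1),"z",np.median(z[k]).round(1))
E
```

```text
[ 0.56433383 -0.01021397  0.12441559] tip xc,yc 0.02478675459288212 -0.04630077069954775
-180 373 far edge -0.1 z 47.3
-168 667 far edge 0.2 z 47.6
-156 670 far edge 0.2 z 47.4
-144 657 far edge 0.2 z 47.4
-132 660 far edge 0.2 z 47.4
-120 654 far edge 0.1 z 47.4
-108 655 far edge 0.2 z 47.6
-96 683 far edge -0.4 z 47.3
-84 594 far edge -2.3 z 43.5
-72 600 far edge -2.3 z 43.6
-60 580 far edge -2.3 z 43.5
-48 607 far edge -2.3 z 43.6
-36 581 far edge -2.3 z 43.5
-24 600 far edge -2.4 z 43.5
-12 590 far edge -2.3 z 43.5
0 592 far edge -2.4 z 43.5
12 252 far edge -3.1 z 42.6
24 168 far edge -12.8 z 38.5
36 171 far edge -12.9 z 38.4
48 150 far edge -12.9 z 38.5
60 692 far edge -2.0 z 43.2
72 602 far edge -1.6 z 43.5
84 603 far edge -1.6 z 43.6
96 745 far edge -0.5 z 46.9
108 666 far edge -0.2 z 47.7
120 657 far edge -0.2 z 47.6
132 651 far edge -0.2 z 47.6
144 649 far edge -0.3 z 47.6
156 658 far edge -0.3 z 47.6
168 406 far edge -0.2 z 47.7
```

View pics/w1.png

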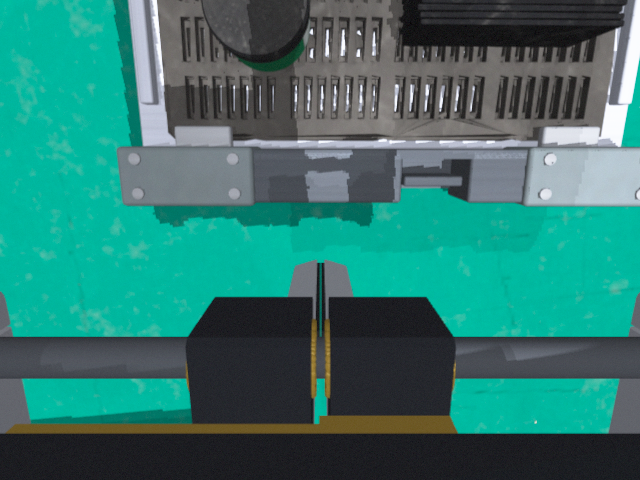

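The wrist view shows the strip in columns 253–526 and the notch in columns 400–468, with the key inside it. The face is at xc = −2.2 mm and straight to 0.1°. The notch spans about y +10 to +55 in my frame. The housing-to-strip step of 2 mm and the key set back about 11 mm both match the given sizes. The tip is 19 mm clear of the face, so I'll descend and touch the plain face.

Call:
arm_command:
  commands:
    - [[0,0,3,0],[0,0,3,0],[0,0,2.5,0],[0,0,1.5,0],[0,0,0.9,0],[0,0,0,0],[0.8,0,0,0],[0.6,0,0,0]]

```text
time_s: 4.08
ee_pos: [0.5531, -0.0091, 0.0186]
eef_rot: [0.002, 0.067, 0.998, -0.0]
contact_force: [-0.5, 0.3, -1.2]
gripper_width: 0.006
grip_force: 0.0
```

Call:
arm_command:
  commands:
    - [[0,0,0,0],[0.1,0,0,0],[0.1,0,0,0],[0.1,0,0,0],[0,0,0,0],[0,0,0,0]]

```text
time_s: 4.58
ee_pos: [0.5488, -0.0086, 0.0166]
eef_rot: [0.0, 0.067, 0.998, -0.0]
contact_force: [-0.6, 0.3, -0.2]
gripper_width: 0.0
grip_force: 0.0
```

Call:
arm_command:
  commands:
    - [[0.1,0,0,0],[0.1,0,0,0],[0,0,0,0],[0,0,0,0]]

```text
time_s: 4.92
ee_pos: [0.5481, -0.0085, 0.0166]
eef_rot: [0.001, 0.067, 0.998, -0.0]
contact_force: [4.5, -0.3, -4.1]
gripper_width: 0.003
grip_force: 2.4
```

Call:
arm_command:
  commands:
    - [[0.1,0,0,0],[0,0,0,0],[0,0,0,0]]

```text
time_s: 5.17
ee_pos: [0.5481, -0.0086, 0.0168]
eef_rot: [0.003, 0.067, 0.998, -0.0]
contact_force: [7.7, -0.4, -4.5]
gripper_width: 0.005
grip_force: 3.5
```

Contact on the plain face, at about 8 N. Now I'll slide along it towards the notch.

Call:
arm_command:
  commands:
    - [[0,0.4,0,0],[0,0.4,0,0],[0,0.4,0,0],[0,0.4,0,0],[0,0.4,0,0],[0,0.4,0,0]]

```text
time_s: 5.67
ee_pos: [0.5512, 0.0142, 0.0176]
eef_rot: [0.002, 0.067, 0.998, -0.001]
contact_force: [3.5, -4.5, -0.5]
gripper_width: 0.004
grip_force: 2.3
```

Call:
arm_command:
  commands:
    - [[0,0.4,0,0],[0,0.4,0,0],[0,0.4,0,0],[0,0.4,0,0],[0,0.4,0,0],[0,0.4,0,0]]

```text
time_s: 6.17
ee_pos: [0.5544, 0.038, 0.0177]
eef_rot: [0.002, 0.067, 0.998, -0.001]
contact_force: [4.0, -4.0, -0.7]
gripper_width: 0.003
grip_force: 2.4
```

Call:
arm_command:
  commands:
    - [[0,0.4,0,0],[0,0.4,0,0],[0,0.4,0,0],[0,0.4,0,0]]

```text
time_s: 6.5
ee_pos: [0.5565, 0.0539, 0.0176]
eef_rot: [0.002, 0.067, 0.998, -0.001]
contact_force: [3.9, -3.1, -0.7]
gripper_width: 0.007
grip_force: 2.4
```

Call:
arm_command:
  commands:
    - [[0,0.4,0,0],[0,0.3,0,0],[0,0.3,0,0]]

```text
time_s: 6.75
ee_pos: [0.5547, 0.0654, 0.0163]
eef_rot: [-0.001, 0.067, 0.998, 0.0]
contact_force: [-0.4, -0.9, 0.1]
gripper_width: 0.004
grip_force: 0.0
```

Call:
arm_command:
  commands:
    - [[0,0.3,0,0],[0,0.3,0,0],[0,0,0,0]]

```text
time_s: 7.0
ee_pos: [0.5557, 0.0718, 0.0161]
eef_rot: [-0.001, 0.067, 0.998, 0.0]
contact_force: [0.8, 0.5, 0.1]
gripper_width: 0.002
grip_force: 0.0
```

The tip dropped in at y ≈ 24–27: the side force vanished and the tip moved 3 mm inward. It is now near the notch centre, so I'll press the key.

Call:
arm_command:
  commands:
    - [[0.2,0,0,0],[0.2,0,0,0],[0.2,0,0,0],[0.1,0,0,0],[0.1,0,0,0],[0.1,0,0,0],[0,0,0,0]]

```text
time_s: 7.58
ee_pos: [0.5479, 0.0722, 0.0166]
eef_rot: [0.001, 0.067, 0.998, -0.0]
contact_force: [1.8, -1.4, -0.8]
gripper_width: 0.004
grip_force: 0.6
```

Call:
arm_command:
  commands:
    - [[0.1,0,0,0],[0.1,0,0,0],[0.1,0,0,0],[0.1,0,0,0],[0.1,0,0,0],[0.1,0,0,0],[0.1,0,0,0],[0,0,0,0]]

```text
time_s: 8.25
ee_pos: [0.5407, 0.0732, 0.0168]
eef_rot: [0.0, 0.067, 0.998, -0.0]
contact_force: [4.2, -1.0, -0.9]
gripper_width: 0.009
grip_force: 2.1
```

Call:
arm_command:
  commands:
    - [[0.1,0,0,0],[0.1,0,0,0],[0.1,0,0,0],[0,0,0,0],[0,0,0,0]]

```text
time_s: 8.67
ee_pos: [0.539, 0.0735, 0.0168]
eef_rot: [0.002, 0.067, 0.998, -0.0]
contact_force: [6.7, -1.4, -2.5]
gripper_width: 0.008
grip_force: 3.5
```

Call:
arm_command:
  commands:
    - [[0.1,0,0,0],[0.1,0,0,0],[0.1,0,0,0],[0,0,0,0],[0,0,0,0]]

```text
time_s: 9.08
ee_pos: [0.5389, 0.0734, 0.0169]
eef_rot: [0.005, 0.067, 0.998, -0.0]
contact_force: [14.7, -2.3, -9.4]
gripper_width: 0.007
grip_force: 6.6
```

Hard stop: the force rose from 7 to 15 N with no further travel, at xc −11.6 mm, the predicted home position. I'll back straight out, rise, and check the dogs.

Call:
arm_command:
  commands:
    - [[-0.5,0,0,0],[-1,0,0,0],[-1.5,0,0,0],[-1.7,0,0,0],[0,0,0,0],[0,0,-3,0],[0,0,-4,0],[0,0,-4,0]]

```text
time_s: 9.75
ee_pos: [0.5773, 0.0683, 0.125]
eef_rot: [-0.005, 0.067, 0.998, 0.0]
contact_force: [1.6, 0.6, 0.4]
gripper_width: 0.007
grip_force: 0.0
```

Call:
arm_command:
  commands:
    - [[0,0,0,0],[0,0,0,0]]

```text
time_s: 9.92
ee_pos: [0.5821, 0.0681, 0.1293]
eef_rot: [0.002, 0.067, 0.998, 0.0]
contact_force: [-0.5, -0.7, 0.2]
gripper_width: 0.003
grip_force: 0.0
```

```bash
python3 - <<'E'
from h import *
s=get_state(); im,d=imaging.capture("wrist"); cv2.imwrite("pics/w2.png",im[...,::-1])
p,f=cam("wrist"); T=np.array(p["T_tool_cam"]); R=Ro.from_quat(np.roll(s["eef_rot"],-1)).as_matrix()
v,u=np.mgrid[0:480,0:640]; P=np.stack([(u-p["cx"])/f*d,(v-p["cy"])/f*d,d],-1)
W=(P@T[:3,:3].T+T[:3,3])@R.T+s["ee_pos"]
th=-np.radians(7.73); ex=np.array([np.cos(th),np.sin(th)]); ey=np.array([-np.sin(th),np.cos(th)])
r=W[...,:2]-[.546,.039]; xc=r@ex*1e3; yc=r@ey*1e3; z=W[...,2]*1e3
k=(d>0)&(abs(yc-32)<14)&(z>34)&(z<41)&(abs(xc+20)<20)
print(s["ee_pos"],s["contact_force"],"key end",np.percentile(xc[k],95))
for c in (132,-128):
    k=(d>0)&(abs(yc-c)<9)&(z>24)&(z<34)&(xc<-36)&(xc>-75); print("dog front",k.sum(),np.percentile(xc[k],3) if k.any() else None)
E
```

```text
[0.58208848 0.0681378  0.12933398] [-0.53455768 -0.66800806  0.15667264] key end -22.112186240868805
dog front 50 -40.76217901956132
dog front 75 -41.14916001255567
```

View pics/w2.png

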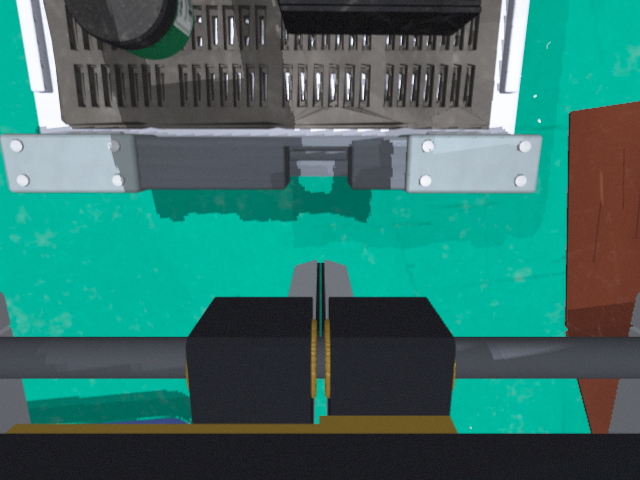

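The picture shows that both dogs have gone from the tray's rear edge; they had been visible at the housings' front. The key end now sits deep in the notch at about (318,160), having moved from −12.9 to −22.1 mm, which is its full 9 mm. The tray, jar and carrier look undisturbed.

```bash
python3 -c "
from plant import order; print(order.close_job())"
```

```text
the job is handed in; nothing more can be done
None
```

I found the notch by sliding the closed fingertip along the far face, then pressed the key fully home (about 9 mm, to a hard stop); both dogs drew back, and I handed the job in at about 10 s with nothing else touched.

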